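Ready the tablet rack and open the safety bottle

TASK

Get the tablets ready for the day: stand each of the two loose aluminium tablet tubes upright in the empty hole of the rack that holds tubes of its own length, right down in the hole. Then open the brown tablet bottle: press its push-and-turn safety cap down, turn it anticlockwise (seen from above) while it is pressed until it comes free, and lift it off. Finish still holding the cap level in the gripper, straight above the open bottle with a few centimetres of clear air between them, and leave the garlic, salt shaker and honey jar where they stand.

Things in the scene. Friction and masses are not known exactly. Their poses are not given: they have to be found in the camera images.
- long_tube_centre (a point): the loose long tablet tube: aluminium cylinder with white stopper, 26 mm diameter, 85 mm tall over all, about 50 g, standing upright on the worktop at the start; the point is its centre, half-way up (42.5 mm above its foot); z is its axis
- short_tube_centre (a point): the loose short tablet tube: the same but 60 mm tall; the point is its centre, half-way up (30 mm above its foot); z is its axis
- long_rack: fixed wooden rack with two long tubes, 52 mm (its x) by 142 mm (its y), 26 mm high; origin: centre of its underside. Three places in a row along its y, 45 mm apart: the middle and +y ones hold tubes of 26 mm diameter fixed firmly, tops 91 mm above the worktop; the -y one (the end to the robot's right) is the empty hole. Which rack stands nearer the robot changes.
- long_free_hole (a point): centre of the mouth of the empty hole in the rack of the long tubes: hole of 30 mm diameter, 20 mm deep, flat floor, its mouth 26 mm above the worktop and slightly chamfered; z points up out of the hole, x and y are the rack's
- short_rack: fixed wooden rack with two short tubes, 52 mm (its x) by 142 mm (its y), 26 mm high; origin: centre of its underside. Three places in a row along its y, 45 mm apart: the middle and +y ones hold tubes of 26 mm diameter fixed firmly, tops 66 mm above the worktop; the -y one (the end to the robot's right) is the empty hole. Which rack stands nearer the robot changes.
- short_free_hole (a point): centre of the mouth of the empty hole in the rack of the short tubes: hole of 30 mm diameter, 20 mm deep, flat floor, its mouth 26 mm above the worktop and slightly chamfered; z points up out of the hole, x and y are the rack's
- cap_centre (a point): centre (half-way up) of the white ribbed push-and-turn cap on the bottle: round, 50 mm diameter, 34 mm tall, 30 g, a loose body; closed top 17 mm above this point, skirt ends 17 mm below it; z points up along its axis. Locked as found: two lugs on the neck hold it down against a spring and let it turn only a few degrees; it cannot turn clockwise
- liner (a joint): how far (m) the spring liner in the bottle's mouth is pushed down by the cap: 0 locked, about 0.008 when the cap bottoms on the rim; the spring pushes up with 4 N at 0 and 10 N at 0.008. Pressed at least 5.5 mm, the cap turns anticlockwise seen from above; at 50 to 76 degrees of turn the lugs stand in its gaps and it lifts straight off; a stop ends the turn at about 78 degrees
- bottle_rim (a point): centre of the rim of the bottle's neck (inside the cap at the start), 139 mm above the worktop; z up. The locked cap's centre is 4 mm below this point; the cap must rise 21 mm from there for its skirt to clear the rim, 30 mm to clear the white liner disc (16 mm diameter) that stands about 9 mm above the rim
- bottle: brown tablet bottle, fixed to a grey square foot 92 mm wide; origin: centre of the underside. Body 66 mm in diameter, narrowing from 84 to 100 mm height to a neck of 22 mm diameter; the neck is free for 18 mm between shoulder and locked cap. It stands fast and does not turn with the cap
- garlic_centre (a point): bystander, to be left alone: a garlic bulb about 50 mm in size; the point is half-way up
- salt_centre (a point): bystander, to be left alone: a salt shaker 44 mm in diameter, 90 mm tall; the point is half-way up
- honey_centre (a point): bystander, to be left alone: a honey jar 62 mm in diameter, 90 mm tall; the point is half-way up

How it is judged:
By the outcome, as a careful person would: the job done as asked, in the order asked, and still so for the second after the job is handed in, while the arm keeps its last pose, push and grip.
It also fails if it takes over 62 s, if anything falls off the work surface, if the arm or the gripper's body presses on something with over 40 N, if the wrist force passes 120 N, or if a joint passes its speed limit or range.

ROBOT

A 6-joint arm with a two-finger parallel gripper is mounted at the origin on a cart in front of the work surface, level with it; the furniture and walls round the work are solid. World frame = base frame: x ahead of the robot, y to its left, z up, the work surface at z = 0. Lengths are in m, angles in rad, forces in N, time in s.
With the tool pointing down it reaches from about 0.35 to 0.875 m from the base axis. Payload 4.2 kg.
Tool frame: the origin (TCP) lies midway between the tips of the shut fingers; the grasp point (between the pads) lies 19 mm behind it (arm.hold_point_z is the distance from the TCP to the grasp point, in m); z points along the fingers, y is the line along which they close (so a half turn about z gives the same grasp; the last joint's range is limited). The gripper opens to 85 mm and grips with 20 to 120 N. Pads are 22 mm wide; open, the fingers measure 114 mm over their backs; the gripper's body (76 mm by 85 mm) begins 54 mm behind the grasp point. The pads swing forward as they close: fully open they stand 13 mm farther back than shut.
Start: joints at [1.51, 0.385, 0.008, 0, -1.194, -0.259], TCP at [0.196, 0.593, 0.211] pointing down, gripper open.
Joint ranges: [-3.14, 3.14], [-1.21, 2.06], [-1.07, 1.41], [-3.16, 2.05], [-2.99, -0.16], [-3.1, 3.1]. Speed limits (rad/s): [2.79, 2.79, 3.14, 3.14, 3.14, 3.14].

INTERFACE

Orientations are given as a 3x3 rotation matrix whose columns are the frame's x, y, z axes.
In Python, from bench import read_state, vision, arm gives the robot as it stands.
- The arm moves only by the tool step_arm, never from a script. Its argument "deltas" is one flat list of numbers, 6 for each row, row after row: the shift along the tool's x, y, z in units of 0.02 m (1.0 is 0.02 m), then the turn, a rotation vector about the tool's x, y, z in units of 0.15 rad (1.0 is 0.15 rad). In form: [tx, ty, tz, wx, wy, wz, tx, ty, tz, wx, wy, wz, ...]. A call has 1 to 5 rows; each row shifts and turns the commanded pose from where the row before left it, along the tool's axes as they then stand; what a row does not reach is not made up. A row lasts 1/10 s, in which the tool goes at most 50 mm and 8.59 degrees, less where a joint would pass 70% of its speed; a pose out of reach is approached as far as the arm can. A call with a number of a shift or a turn outside -1 to 1 is refused whole. A call with a gripper value outside its range is refused whole. "grip" is the closure, from -1 (fully open) to 1 (shut), so that 0 is half open, set as the call begins (left out, the last holds). The fingers move at their own pace and stop on an object; "newtons" is the grip in N (left out, the last holds). Time passes only in rows, so rows that do not move let the fingers close. It gives the time, the measured TCP pose, the force, the opening and the grip force at its end, in the units of the state.
- read_state(): the state, without advancing time (a new reading comes with each control period).
- vision.camera(name): name is "side" or "top" or "wrist"; returns a dict with "frame" (420x560x3 uint8, red, green, blue), "range_z" (420x560 float32, m along the optical axis (not along the pixel's ray), 0 where there is no reading), "intrinsics" (3x3 intrinsics, pixels), "rvec" (rotation vector, rad) and "tvec" (3), from world to camera coordinates, as OpenCV has them; the wrist camera has in their place "mount" (4x4, takes a point from camera to tool coordinates, whose origin is the TCP and whose axes are the flange's). Camera axes: x right, y down, z forward; pixel columns grow to the right and rows downward; lengths in m; the calibration is good to about 2 mm. A picture is of the moment at which its call begins: read the wrist's pose just before it.
- arm.close_job(): hands the job in; it is judged then, once.
The state is a dict: "t": time; "joint_positions": joint angles; "joint_vel": joint speeds; "effort": joint torques, N m; "tool_pos": TCP position; "eef_rot": TCP orientation; "contact_force": force on the tool from outside, world axes, zero at the start; "moment": the same for the moment, N m; "finger_gap": opening from 0.0 (shut) to 1.0 (fully open); "grip_force": force on a finger pad.
Only numpy, scipy, OpenCV 4.12 (cv2) and the standard library are available. Lean on these libraries where they do the work, as an engineer would, in place of code of your own. Each camera call takes 0.05 s, during which the arm holds its last target. There are 200 camera calls.

## Working session

There is one attempt and no reset: what is moved stays moved. The work goes in short steps, Python scripts to look and compute and a tool call to move; the robot and the scene stay as the last step left them, time stands still between calls to the robot, and variables do not carry over. Pictures are saved under pics/ and viewed, at most 10 in all, crops included, and the job is handed in when it is done.

Besides the shell and the picture viewer there is one more tool, called after "Emit:" as name(argument=value, ...), one argument or row to a line, values as JSON. step_arm: Moves the arm, as the interface text tells. Shifts and turns lie within -1 to 1; 1 stands for 0.02 m of shift or 0.15 rad of turn. Its arguments: {"type":"object","properties":{"deltas":{"type":"array"},"grip":{"type":"number"},"newtons":{"type":"number"}},"required":["deltas"]}

```bash
mkdir -p pics; ls; cat > h.py <<'E'
import numpy as np, cv2
from bench import read_state, vision, arm
def cam(n):
    s=read_state(); c=vision.camera(n); K=np.array(c["intrinsics"],float)
    if n=="wrist":
        M=np.array(c["mount"],float); T=np.eye(4); T[:3,:3]=s["eef_rot"]; T[:3,3]=s["tool_pos"]; W=T@M
    else:
        R=cv2.Rodrigues(np.array(c["rvec"],float))[0]; W=np.eye(4); W[:3,:3]=R.T; W[:3,3]=-R.T@np.array(c["tvec"],float).ravel()
    return c["frame"],c["range_z"],K,W
def cloud(d,K,W):
    v,u=np.indices(d.shape); p=np.stack([(u-K[0,2])/K[0,0]*d,(v-K[1,2])/K[1,1]*d,d],-1)
    P=p@W[:3,:3].T+W[:3,3]; P[d<=0]=np.nan; return P
def save(n,f): cv2.imwrite("pics/"+n+".png",f[...,::-1])
E
python3 - <<'E'
from h import *
for n in("top","side"):
    f,d,K,W=cam(n); save(n+"0",f); np.savez(n+"0.npz",f=f,d=d,K=K,W=W); print(n,W[:3,3].round(3),W[:3,2].round(2))
print(read_state())
E
```

```text
pics
top [ 0.034 -0.072  1.293] [ 0.37  0.2  -0.91]
side [ 0.228 -1.05   0.813] [ 0.19  0.85 -0.49]
{'t': 0.1, 'joint_positions': array([ 1.50960634e+00,  3.85477661e-01,  6.75961086e-03, -4.08273771e-04,
       -1.19400122e+00, -2.58572773e-01]), 'joint_vel': array([ 0.00059221, -0.00140398,  0.0036324 ,  0.00015159,  0.00156373,
       -0.00026081]), 'effort': array([-5.52789406e-04, -3.93319738e+01,  1.88928598e+01,  4.19789538e+00,
       -2.59566084e-03,  5.74091132e-06]), 'tool_pos': array([0.19629622, 0.59278337, 0.20953506]), 'eef_rot': array([[ 9.49262703e-01, -3.14483822e-01, -4.96511941e-04],
       [-3.14484189e-01, -9.49260817e-01, -1.89609937e-03],
       [ 1.24973246e-04,  1.95604157e-03, -9.99998079e-01]]), 'contact_force': array([ 0.37926671, -1.08666933,  0.19199847]), 'moment': array([-0.03466944, -0.06277741, -0.0031069 ]), 'grip_force': 0.0, 'finger_gap': 0.9980113836186761}
```

View pics/top0.png

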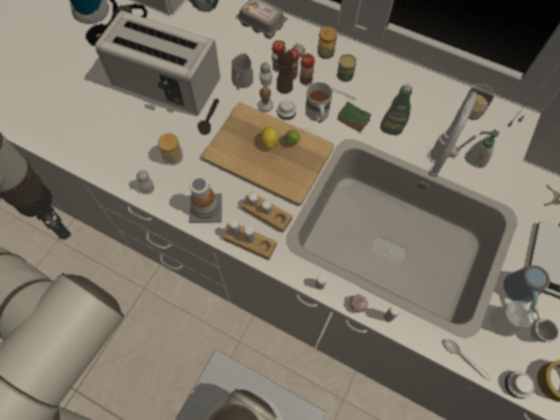

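View pics/side0.png

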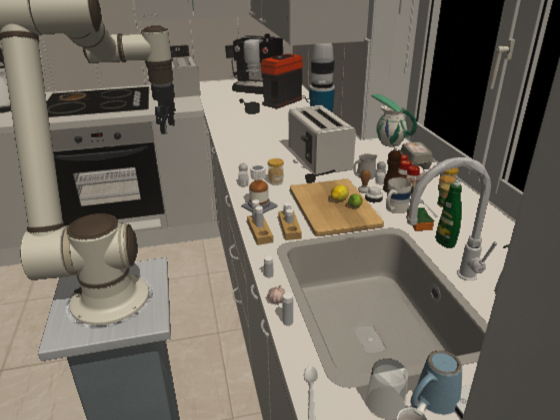

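```bash
python3 - <<'E'
from h import *
z=np.load("top0.npz"); P=cloud(z["d"],z["K"],z["W"])
m=np.nan_to_num((P[...,2]>0.015)&(P[...,2]<0.2)&(P[...,0]>0.2)&(P[...,0]<0.95)).astype(np.uint8)
n,l,st,c=cv2.connectedComponentsWithStats(m)
for i in range(1,n):
    if st[i,4]<60: continue
    q=P[l==i]; zm=np.percentile(q[:,2],98); t=q[q[:,2]>zm-0.006]
    print(st[i],"ztop",zm.round(3),"top c",t.mean(0).round(3),"mid",((t.min(0)+t.max(0))/2).round(3),"ext",np.ptp(t,axis=0).round(3), z["f"][l==i].mean(0).round())
E
```

```text
[ 69   0  36  23 597] ztop 0.1 top c [0.902 1.138 0.099] mid [0.906 1.143 0.1  ] ext [0.029 0.051 0.012] [45. 61. 63.]
[  85   10  135  104 8485] ztop 0.184 top c [0.806 0.748 0.181] mid [0.807 0.752 0.184] ext [0.19  0.333 0.011] [97. 93. 84.]
[231  57  22  33 372] ztop 0.082 top c [0.919 0.533 0.08 ] mid [0.915 0.533 0.082] ext [0.066 0.066 0.011] [87. 83. 75.]
[259  68   9  17  74] ztop 0.082 top c [0.948 0.458 0.081] mid [0.948 0.46  0.083] ext [0.004 0.011 0.013] [104.  99.  90.]
[305  85  27  38 549] ztop 0.101 top c [0.916 0.256 0.099] mid [0.922 0.258 0.101] ext [0.05  0.078 0.011] [95. 88. 78.]
[259  87  12  19 165] ztop 0.084 top c [0.881 0.414 0.082] mid [0.88  0.414 0.082] ext [0.022 0.028 0.008] [95. 79. 63.]
[197  98  22  35 192] ztop 0.032 top c [0.773 0.548 0.029] mid [0.751 0.542 0.03 ] ext [0.133 0.045 0.008] [77. 73. 65.]
[277 100  19  19 276] ztop 0.046 top c [0.887 0.342 0.043] mid [0.885 0.343 0.045] ext [0.041 0.04  0.011] [135. 130. 118.]
[ 202  102  132  102 7027] ztop 0.069 top c [0.758 0.314 0.07 ] mid [0.761 0.305 0.072] ext [0.08 0.1  0.02] [143. 117.  79
[... 949 characters left out ...]
0.477  0.098] ext [0.175 0.076 0.011] [115. 114. 106.]
[316 274  10  14 112] ztop 0.064 top c [ 0.426 -0.003  0.061] mid [ 0.426 -0.003  0.061] ext [0.022 0.023 0.007] [140. 135. 124.]
[349 294  19  19 255] ztop 0.047 top c [ 0.425 -0.115  0.044] mid [ 0.424 -0.115  0.046] ext [0.02  0.013 0.01 ] [119. 105.  94.]
[384 305  16  16 165] ztop 0.088 top c [ 0.433 -0.2    0.085] mid [ 0.434 -0.2    0.086] ext [0.021 0.022 0.007] [125. 121. 111.]
[539 360  21  41 425] ztop 0.05 top c [ 0.474 -0.601  0.047] mid [ 0.479 -0.606  0.048] ext [0.084 0.044 0.008] [92. 76. 47.]
[506 371  28  28 575] ztop 0.046 top c [ 0.427 -0.547  0.043] mid [ 0.427 -0.547  0.044] ext [0.042 0.041 0.007] [138. 133. 122.]
```

The top view shows the loose short tube at (320,282), garlic (358,303) and the loose long tube at (391,313). The long rack is nearer at (250,238), the short rack is behind it at (266,210), the bottle is at (205,200), the salt at (144,181) and the honey at (169,148). The side view agrees, and the heights match the given sizes. Next I'll get the rack axes and holes.

```bash
python3 - <<'E'
from h import *
z=np.load("top0.npz"); P=cloud(z["d"],z["K"],z["W"])
def circ(name,x,y,h,r):
    q=P[(np.abs(P[...,2]-h)<0.006)&(np.hypot(P[...,0]-x,P[...,1]-y)<r)]
    (cx,cy),rr=cv2.minEnclosingCircle(q[:,:2].astype(np.float32)); b=(q.min(0)+q.max(0))/2
    print(name,np.round([cx,cy,rr],4),"box",b[:2].round(4),"mean",q[:,:2].mean(0).round(4),len(q)); return q[:,:2].mean(0)
for nm,x,h in(("L",.445,.090),("S",.546,.065)):
    a=circ(nm+"mid",x,.2265,h,.02); b=circ(nm+"+y",x,.2705,h,.02)
    v=b-a; u=v/np.linalg.norm(v); print(" dist",np.linalg.norm(v),"yaw deg",np.degrees(np.arctan2(-u[0],u[1])),"hole",a-.045*u)
    q=(np.abs(P[...,2]-.024)<0.005)&(np.abs(P[...,0]-x)<.045)&(np.abs(P[...,1]-.225)<.09)
    print(" rack rect",cv2.minAreaRect(P[q][:,:2].astype(np.float32)*1000))
    q=P[(P[...,2]<.017)&(P[...,2]>.0)&(np.hypot(P[...,0]-x,P[...,1]-.181)<.017)]
    print(" hole low pts",len(q),q.mean(0) if len(q) else"")
circ("short",.426,-.003,.061,.03);circ("long",.433,-.2,.086,.03)
E
```

```text
Lmid [0.4446 0.2262 0.0128] box [0.4456 0.2263] mean [0.4452 0.2257] 61
L+y [0.4436 0.2711 0.013 ] box [0.4433 0.2704] mean [0.4428 0.2703] 63
 dist 0.04469294584757581 yaw deg 3.0167782065951507 hole [0.44754301 0.18076356]
 rack rect ((445.46832275390625, 225.47781372070312), (54.665733337402344, 141.64093017578125), 2.8348307609558105)
 hole low pts 60 [0.45068277 0.18392843 0.00536892]
Smid [0.5439 0.2264 0.0129] box [0.5443 0.2274] mean [0.5446 0.2262] 56
S+y [0.5489 0.2722 0.0125] box [0.5485 0.2723] mean [0.5486 0.2716] 50
 dist 0.04550906156778991 yaw deg -5.092803516667432 hole [0.54056414 0.18142594]
 rack rect ((545.339599609375, 226.96340942382812), (142.3961181640625, 55.05485916137695), 85.65219116210938)
 hole low pts 66 [0.54795708 0.18490458 0.00636507]
short [ 0.427  -0.0031  0.0128] box [ 0.4265 -0.003 ] mean [ 0.4259 -0.0028] 63
long [ 0.4326 -0.2002  0.0125] box [ 0.4322 -0.1994] mean [ 0.4327 -0.1996] 72
```

Emit:
step_arm(
  deltas=[0, 0, 0, 0, 0, 0.93, 0, 0, 0, 0, 0, 0.93, 0, 0, 0, 0, 0, 0.93, 0, 0, 0, 0, 0, 0.93, 0, 0, 0, 0, 0, 0.93],
  grip=-0.2,
)

```text
t: 0.6
tool_pos: [0.1963, 0.5929, 0.2099]
eef_rot: [[0.521, -0.854, -0.0], [-0.854, -0.521, -0.001], [0.001, 0.001, -1.0]]
contact_force: [0.0, -0.1, -1.2]
finger_gap: 0.599
grip_force: 0.0
```

Emit:
step_arm(
  deltas=[0, 0, 0, 0, 0, 0.93, 0, 0, 0, 0, 0, 0.93, 0, 0, 0, 0, 0, 0.93, 0, 0, 0, 0, 0, 0.9, 0, 0, 0, 0, 0, 0],
)

```text
t: 1.1
tool_pos: [0.1964, 0.593, 0.2099]
eef_rot: [[0.0, -1.0, -0.0], [-1.0, -0.0, -0.001], [0.001, 0.0, -1.0]]
contact_force: [0.1, -0.1, 0.3]
finger_gap: 0.601
grip_force: 0.0
```

Emit:
step_arm(
  deltas=[0.993, -0.3835, 0, 0, 0, 0, 0.993, -0.3835, 0, 0, 0, 0, 0.993, -0.3835, 0, 0, 0, 0, 0.993, -0.3835, 0, 0, 0, 0, 0.993, -0.3835, 0, 0, 0, 0],
)

```text
t: 1.6
tool_pos: [0.235, 0.493, 0.2102]
eef_rot: [[0.003, -1.0, -0.0], [-1.0, -0.003, -0.001], [0.001, 0.0, -1.0]]
contact_force: [-0.3, 0.1, -0.6]
finger_gap: 0.595
grip_force: 0.0
```

Emit:
step_arm(
  deltas=[0.993, -0.3835, 0, 0, 0, 0, 0.993, -0.3835, 0, 0, 0, 0, 0.993, -0.3835, 0, 0, 0, 0, 0.993, -0.3835, 0, 0, 0, 0, 0.993, -0.3835, 0, 0, 0, 0],
)

```text
t: 2.1
tool_pos: [0.2736, 0.3933, 0.2105]
eef_rot: [[0.001, -1.0, -0.0], [-1.0, -0.001, -0.0], [0.0, 0.0, -1.0]]
contact_force: [0.0, -0.4, 0.4]
finger_gap: 0.604
grip_force: 0.0
```

Emit:
step_arm(
  deltas=[0.993, -0.3835, 0, 0, 0, 0, 0.993, -0.3835, 0, 0, 0, 0, 0.993, -0.3835, 0, 0, 0, 0, 0.993, -0.3835, 0, 0, 0, 0, 0.993, -0.3835, 0, 0, 0, 0],
)

```text
t: 2.6
tool_pos: [0.3119, 0.2938, 0.2106]
eef_rot: [[0.0, -1.0, 0.0], [-1.0, -0.0, 0.0], [-0.0, -0.0, -1.0]]
contact_force: [0.7, 0.3, -0.7]
finger_gap: 0.603
grip_force: 0.0
```

Emit:
step_arm(
  deltas=[0.993, -0.3835, 0, 0, 0, 0, 0.993, -0.3835, 0, 0, 0, 0, 0.993, -0.3835, 0, 0, 0, 0, 0.993, -0.3835, 0, 0, 0, 0, 0.993, -0.3835, 0, 0, 0, 0],
)

```text
t: 3.1
tool_pos: [0.3501, 0.1944, 0.2106]
eef_rot: [[0.0, -1.0, 0.0], [-1.0, -0.0, 0.0], [-0.0, -0.0, -1.0]]
contact_force: [-0.8, 0.2, 0.1]
finger_gap: 0.603
grip_force: 0.0
```

Emit:
step_arm(
  deltas=[0.993, -0.3835, 0, 0, 0, 0, 0.993, -0.3835, 0, 0, 0, 0, 0.993, -0.3835, 0, 0, 0, 0, 0.993, -0.3835, 0, 0, 0, 0, 0.993, -0.3835, 0, 0, 0, 0],
)

```text
t: 3.6
tool_pos: [0.3882, 0.0952, 0.2106]
eef_rot: [[0.0, -1.0, 0.0], [-1.0, -0.0, 0.0], [-0.0, -0.0, -1.0]]
contact_force: [0.8, 0.6, 0.5]
finger_gap: 0.599
grip_force: 0.0
```

Emit:
step_arm(
  deltas=[0.993, -0.3835, 0, 0, 0, 0, 0.993, -0.3835, 0, 0, 0, 0, 0.993, -0.3835, 0, 0, 0, 0, 0.993, -0.3835, 0, 0, 0, 0, 0.993, -0.3835, 0, 0, 0, 0],
)

```text
t: 4.1
tool_pos: [0.4264, -0.0041, 0.2106]
eef_rot: [[0.0, -1.0, 0.0], [-1.0, -0.0, 0.0], [-0.0, -0.0, -1.0]]
contact_force: [0.2, 0.0, -0.4]
finger_gap: 0.599
grip_force: 0.0
```

Emit:
step_arm(
  deltas=[0, 0, 0.8, 0, 0, 0, 0, 0, 0.8, 0, 0, 0, 0, 0, 0.8, 0, 0, 0, 0, 0, 0, 0, 0, 0],
)

```text
t: 4.5
tool_pos: [0.4246, -0.0037, 0.1607]
eef_rot: [[-0.001, -1.0, -0.005], [-1.0, 0.001, -0.001], [0.001, 0.005, -1.0]]
contact_force: [-0.8, -0.1, -0.1]
finger_gap: 0.599
grip_force: 0.0
```

```bash
cat > w.py <<'E'
from h import *
import sys
def look(name,h,x,y,r=.03):
    f,d,K,W=cam("wrist"); save(name,f); P=cloud(d,K,W); np.savez(name+".npz",f=f,d=d,K=K,W=W)
    q=P[(np.abs(P[...,2]-h)<0.005)&(np.hypot(P[...,0]-x,P[...,1]-y)<r)]
    if len(q): print(name,len(q),"circle",np.round(cv2.minEnclosingCircle(q[:,:2].astype(np.float32))[0],4),"mean",q.mean(0).round(4),"ext",np.ptp(q,axis=0).round(4))
    return f,P,K,W
if __name__=="__main__":
    a=sys.argv; look(a[1],*map(float,a[2:])); s=read_state(); print(s["tool_pos"].round(4),s["joint_positions"].round(3))
E
python3 w.py w1 .06 .4265 -.003
```

```text
w1 819 circle [ 0.4282 -0.0044] mean [ 0.4282 -0.0049  0.0601] ext [0.0239 0.0238 0.0076]
[ 0.4257 -0.0034  0.1621] [ 0.377  0.089 -0.524  0.    -0.96  -0.377]
```

View pics/w1.png

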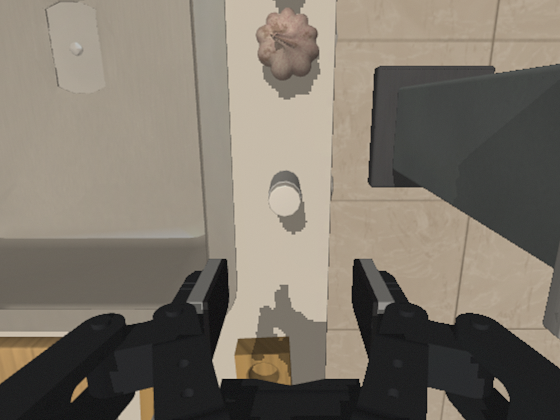

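The wrist view shows the short tube centred at (285,196) between the fingers' line, with the garlic well clear at (288,42). I'll descend and grip.

Emit:
step_arm(
  deltas=[0.05, -0.1, 0.97, 0, 0, 0, 0, 0, 0.97, 0, 0, 0, 0, 0, 0.97, 0, 0, 0, 0, 0, 0.97, 0, 0, 0, 0, 0, 0.97, 0, 0, 0],
)

```text
t: 5.05
tool_pos: [0.4296, -0.0034, 0.066]
eef_rot: [[0.001, -1.0, 0.003], [-1.0, -0.001, 0.001], [-0.001, -0.003, -1.0]]
contact_force: [0.4, 0.2, -0.3]
finger_gap: 0.597
grip_force: 0.0
```

Emit:
step_arm(
  deltas=[0, 0, 0.97, 0, 0, 0, 0, 0, 0.97, 0, 0, 0, 0, 0, 0, 0, 0, 0],
)

```text
t: 5.35
tool_pos: [0.4277, -0.004, 0.0258]
eef_rot: [[0.0, -1.0, -0.003], [-1.0, -0.0, -0.001], [0.001, 0.003, -1.0]]
contact_force: [-0.2, -0.4, 0.1]
finger_gap: 0.597
grip_force: 0.0
```

Emit:
step_arm(
  deltas=[0, 0, 0, 0, 0, 0, 0, 0, 0, 0, 0, 0, 0, 0, 0, 0, 0, 0, 0, 0, 0, 0, 0, 0, 0, 0, 0, 0, 0, 0],
  grip=1,
  newtons=40,
)

```text
t: 5.85
tool_pos: [0.4297, -0.0032, 0.0281]
eef_rot: [[0.001, -1.0, 0.003], [-1.0, -0.001, 0.001], [-0.001, -0.003, -1.0]]
contact_force: [-1.1, 0.2, 6.4]
finger_gap: 0.258
grip_force: 39.4
```

Emit:
step_arm(
  deltas=[0, 0, -0.5, 0, 0, 0, 0, 0, -1, 0, 0, 0, 0, 0, -1, 0, 0, 0, 0, 0, -1, 0, 0, 0, 0, 0, -1, 0, 0, 0],
)

```text
t: 6.35
tool_pos: [0.4283, -0.0035, 0.1182]
eef_rot: [[-0.0, -1.0, 0.001], [-1.0, 0.0, 0.0], [-0.0, -0.001, -1.0]]
contact_force: [0.5, 0.5, -0.3]
finger_gap: 0.253
grip_force: 39.5
```

Emit:
step_arm(
  deltas=[0, 0, -1, 0, 0, 0, 0, 0, -1, 0, 0, 0, 0, 0, -1, 0, 0, 0, -0.5, -0.28, 0, 0, 0, 0, -0.9, -0.52, 0, 0, 0, 0],
)

```text
t: 6.85
tool_pos: [0.4442, 0.0246, 0.1773]
eef_rot: [[-0.002, -1.0, 0.001], [-1.0, 0.002, 0.001], [-0.001, -0.001, -1.0]]
contact_force: [0.2, 0.2, -0.5]
finger_gap: 0.257
grip_force: 39.5
```

Emit:
step_arm(
  deltas=[-0.95, -0.52, 0, 0, 0, 0, -0.95, -0.52, 0, 0, 0, 0, -0.95, -0.52, 0, 0, 0, 0, -0.95, -0.52, 0, 0, 0, 0, -0.95, -0.52, 0, 0, 0, 0],
)

```text
t: 7.35
tool_pos: [0.497, 0.1211, 0.1762]
eef_rot: [[0.0, -1.0, -0.001], [-1.0, -0.0, -0.0], [0.0, 0.001, -1.0]]
contact_force: [0.4, -0.4, -0.1]
finger_gap: 0.263
grip_force: 39.5
```

Emit:
step_arm(
  deltas=[-0.95, -0.52, 0, 0, 0, 0, -0.95, -0.52, 0, 0, 0, 0, -0.95, -0.52, 0, 0, 0, 0, -0.95, -0.52, 0, 0, 0, 0, 0, 0, 0, 0, 0, 0],
)

```text
t: 7.85
tool_pos: [0.5393, 0.1983, 0.1756]
eef_rot: [[0.002, -1.0, -0.0], [-1.0, -0.002, -0.0], [0.0, 0.0, -1.0]]
contact_force: [-0.6, -0.2, -1.1]
finger_gap: 0.259
grip_force: 39.5
```

```bash
python3 w.py w2 .026 .543 .181 .02
```

```text
w2 809 circle [0.543 0.181] mean [0.5422 0.1814 0.0259] ext [0.0394 0.0397 0.0075]
[0.5383 0.197  0.1756] [ 0.633  0.325 -0.173 -0.    -1.074 -0.632]
```

View pics/w2.png

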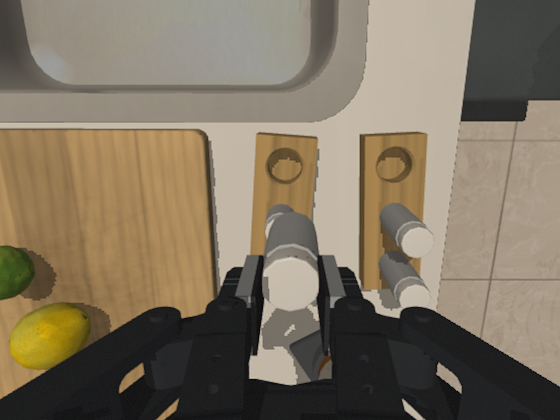

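The wrist picture shows the short hole at (285,165), the long hole at (393,164), and the held tube upright with its top at about (290,285). I'll measure the hole mouths and the held tube.

```bash
cat > hole.py <<'E'
from h import *
def ray(px,K,W,h):
    r=np.c_[(px-[K[0,2],K[1,2]])/[K[0,0],K[1,1]],np.ones(len(px))]@W[:3,:3].T
    return W[:3,3]+r*((h-W[2,3])/r[:,2])[:,None]
def hole(z,u,v,h=.026):
    d,K,W=z["d"],z["K"],z["W"]; P=cloud(d,K,W)
    m=(P[...,2]<h-.0025).astype(np.uint8); n,l=cv2.connectedComponents(m); i=l[v,u]
    c=max(cv2.findContours((l==i).astype(np.uint8),cv2.RETR_EXTERNAL,cv2.CHAIN_APPROX_NONE)[0],key=len)[:,0].astype(float)
    q=ray(c,K,W,h)[:,:2]; e=cv2.fitEllipse(q.astype(np.float32)*1000); print("hole",np.round(e[0],1),np.round(e[1],1),"enc",np.round(cv2.minEnclosingCircle(q.astype(np.float32)),4) if 0 else cv2.minEnclosingCircle(q.astype(np.float32)))
if __name__=="__main__":
    z=np.load("w2.npz"); hole(z,285,165); hole(z,393,164)
    P=cloud(z["d"],z["K"],z["W"]); 
    for (x,y) in((.538,.197),):
        q=P[(np.hypot(P[...,0]-x,P[...,1]-y)<.016)&(P[...,2]>.15)]; zt=np.percentile(q[:,2],95); print("tube top z",zt)
        q=q[q[:,2]>zt-.004]; print(len(q),cv2.minEnclosingCircle(q[:,:2].astype(np.float32)),q.mean(0))
    print(read_state()["tool_pos"])
E
python3 hole.py
```

```text
hole [543.8 180.7] [28.7 29.1] enc ((0.5438399910926819, 0.18096105754375458), 0.015459556132555008)
hole [450.4 179.4] [28.7 28.9] enc ((0.450244665145874, 0.17919065058231354), 0.015243812464177608)
tube top z 0.28031370350080026
1965 ((0.538844108581543, 0.1866627335548401), 0.009211250580847263) [0.53891323 0.18740604 0.27912978]
[0.53832545 0.1970152  0.17559727]
```

```bash
python3 - <<'E'
from h import *
z=np.load("w2.npz"); P=cloud(z["d"],z["K"],z["W"])
print(P[215:330:8,290].round(4))
q=P[200:330,255:330].reshape(-1,3); q=q[np.abs(q[:,2]-np.nanmedian(P[275:300,285:300,2]))<.003]
print(len(q),q.mean(0),cv2.minEnclosingCircle(q[:,:2].astype(np.float32)))
# side wall, low half: circle centre from foot edge
for lo,hi in((.145,.155),(.155,.165)):
    w=P[190:330,250:330].reshape(-1,3); w=w[(w[:,2]>lo)&(w[:,2]<hi)]
    if len(w): print(lo,len(w),w.min(0),w.max(0))
E
```

```text
[[ 5.388e-01  1.845e-01  1.547e-01]
 [ 5.388e-01  1.844e-01  1.687e-01]
 [ 5.388e-01  1.846e-01  1.798e-01]
 [ 5.388e-01  1.849e-01  1.894e-01]
 [ 5.388e-01  1.854e-01  1.972e-01]
 [ 5.388e-01  1.851e-01  2.064e-01]
 [ 5.388e-01  1.879e-01  2.077e-01]
 [ 5.388e-01  1.914e-01  2.074e-01]
 [ 5.388e-01  1.946e-01  2.078e-01]
 [ 5.388e-01  1.984e-01  2.072e-01]
 [ 5.388e-01  2.019e-01  2.072e-01]
 [ 5.388e-01  2.054e-01  2.073e-01]
 [ 5.388e-01  2.097e-01  2.063e-01]
 [ 5.384e-01  3.449e-01 -2.000e-04]
 [ 5.383e-01  3.536e-01  1.200e-03]]
2837 [0.53878972 0.1959723  0.20775978] ((0.5379167795181274, 0.19704195857048035), 0.01750958524644375)
0.145 145 [0.52488489 0.18434955 0.14789153] [0.55015051 0.19710416 0.15486666]
0.155 258 [0.52514066 0.18408725 0.15519094] [0.55049356 0.19725173 0.1649919 ]
```

Emit:
step_arm(
  deltas=[0.825, -0.29, 0, 0, 0, 0, 0, 0, 0.95, 0, 0, 0, 0, 0, 0.95, 0, 0, 0, 0, 0, 0.95, 0, 0, 0, 0, 0, 0.95, 0, 0, 0],
)

```text
t: 8.4
tool_pos: [0.5434, 0.1785, 0.0999]
eef_rot: [[-0.001, -1.0, -0.001], [-1.0, 0.001, -0.0], [0.0, 0.001, -1.0]]
contact_force: [0.1, -0.5, 0.2]
finger_gap: 0.259
grip_force: 39.5
```

Emit:
step_arm(
  deltas=[0, 0, 0.95, 0, 0, 0, 0, 0, 0.95, 0, 0, 0, 0, 0, 0, 0, 0, 0, 0, 0, 0, 0, 0, 0, 0, 0, 0, 0, 0, 0],
)

```text
t: 8.9
tool_pos: [0.5447, 0.1793, 0.0639]
eef_rot: [[0.0, -1.0, 0.002], [-1.0, -0.0, 0.001], [-0.001, -0.002, -1.0]]
contact_force: [-0.5, 1.1, -0.5]
finger_gap: 0.263
grip_force: 39.5
```

```bash
python3 - <<'E'
from h import *
f,d,K,W=cam("wrist"); save("w3",f); P=cloud(d,K,W)
w=P[150:330,240:340].reshape(-1,3)
for lo,hi in((.035,.045),(.045,.055),(.055,.065)):
    q=w[(w[:,2]>lo)&(w[:,2]<hi)&(np.abs(w[:,0]-.544)<.02)&(np.abs(w[:,1]-.181)<.02)]
    if len(q): print(lo,len(q),q.min(0),q.max(0))
s=read_state(); print(s["tool_pos"],s["contact_force"])
E
```

```text
0.035 184 [0.53021991 0.16519774 0.03680736] [0.5557129  0.17838301 0.04499024]
0.045 273 [0.53056214 0.16516892 0.04501585] [0.5558568  0.17715192 0.05498955]
0.055 317 [0.53063029 0.16507266 0.05502566] [0.55625296 0.1783     0.06499377]
[0.54468532 0.17938716 0.06402142] [0.04159647 0.58486359 0.14386017]
```

Emit:
step_arm(
  deltas=[-0.12, -0.03, 0, 0, 0, 0, 0, 0, 0.3, 0, 0, 0, 0, 0, 0.3, 0, 0, 0, 0, 0, 0.3, 0, 0, 0, 0, 0, 0, 0, 0, 0],
)

```text
t: 9.45
tool_pos: [0.5437, 0.1809, 0.0433]
eef_rot: [[-0.0, -1.0, -0.002], [-1.0, 0.0, -0.001], [0.001, 0.002, -1.0]]
contact_force: [0.6, 0.2, -1.3]
finger_gap: 0.26
grip_force: 39.5
```

Emit:
step_arm(
  deltas=[0, 0, 0.3, 0, 0, 0, 0, 0, 0.2, 0, 0, 0, 0, 0, 0, 0, 0, 0, 0, 0, 0, 0, 0, 0],
)

```text
t: 9.85
tool_pos: [0.5445, 0.1814, 0.0345]
eef_rot: [[-0.0, -1.0, -0.0], [-1.0, 0.0, -0.0], [0.0, 0.0, -1.0]]
contact_force: [-0.3, 0.0, 0.1]
finger_gap: 0.262
grip_force: 39.5
```

Emit:
step_arm(
  deltas=[0, 0, 0.08, 0, 0, 0, 0, 0, 0, 0, 0, 0, 0, 0, 0, 0, 0, 0],
)

```text
t: 10.15
tool_pos: [0.5448, 0.1815, 0.0342]
eef_rot: [[0.0, -1.0, 0.001], [-1.0, -0.0, 0.0], [-0.0, -0.001, -1.0]]
contact_force: [-2.1, -0.1, 5.9]
finger_gap: 0.26
grip_force: 40.0
```

Emit:
step_arm(
  deltas=[0, 0, 0, 0, 0, 0, 0, 0, 0, 0, 0, 0, 0, 0, 0, 0, 0, 0, 0, 0, 0, 0, 0, 0],
  grip=-0.2,
)

```text
t: 10.55
tool_pos: [0.5445, 0.1813, 0.0329]
eef_rot: [[-0.0, -1.0, -0.0], [-1.0, 0.0, -0.0], [0.0, 0.0, -1.0]]
contact_force: [0.1, -0.3, 0.3]
finger_gap: 0.596
grip_force: 0.0
```

Emit:
step_arm(
  deltas=[0, 0, -0.6, 0, 0, 0, 0, 0, -1, 0, 0, 0, 0, 0, -1, 0, 0, 0, 0, 0, -1, 0, 0, 0, 0, 0, -1, 0, 0, 0],
)

```text
t: 11.05
tool_pos: [0.5447, 0.1814, 0.1269]
eef_rot: [[0.0, -1.0, 0.001], [-1.0, -0.0, 0.0], [-0.0, -0.001, -1.0]]
contact_force: [-0.2, 0.6, 0.2]
finger_gap: 0.599
grip_force: 0.0
```

Emit:
step_arm(
  deltas=[0, 0, -1, 0, 0, 0, 0, 0, -1, 0, 0, 0, 0, 0, 0, 0, 0, 0, 0, 0, 0, 0, 0, 0],
)

```text
t: 11.45
tool_pos: [0.5445, 0.1815, 0.1658]
eef_rot: [[-0.0, -1.0, 0.001], [-1.0, 0.0, 0.001], [-0.001, -0.001, -1.0]]
contact_force: [0.8, -0.1, 0.0]
finger_gap: 0.6
grip_force: 0.0
```

```bash
python3 w.py w4 .066 .544 .1807 .02; python3 -c "
from h import *
s=read_state();print(s['joint_positions'].round(3),s['contact_force'])"
```

```text
w4 824 circle [0.5432 0.1804] mean [0.5433 0.1798 0.0661] ext [0.0238 0.0235 0.0071]
[0.544  0.1812 0.1648] [ 6.040e-01  3.350e-01 -1.880e-01 -1.000e-03 -1.048e+00 -6.040e-01]
[ 6.040e-01  3.350e-01 -1.880e-01 -1.000e-03 -1.048e+00 -6.040e-01] [ 0.97222616 -0.07199924 -0.28679585]
```

Emit:
step_arm(
  deltas=[0.955, 0.275, 0, 0, 0, 0, 0.955, 0.275, 0, 0, 0, 0, 0.955, 0.275, 0, 0, 0, 0, 0.955, 0.275, 0, 0, 0, 0, 0.955, 0.275, 0, 0, 0, 0],
)

```text
t: 12.0
tool_pos: [0.5163, 0.0839, 0.1651]
eef_rot: [[-0.001, -1.0, -0.0], [-1.0, 0.001, -0.0], [0.0, 0.0, -1.0]]
contact_force: [0.1, -0.1, 0.1]
finger_gap: 0.596
grip_force: 0.0
```

Emit:
step_arm(
  deltas=[0.955, 0.275, 0, 0, 0, 0, 0.955, 0.275, 0, 0, 0, 0, 0.955, 0.275, 0, 0, 0, 0, 0.955, 0.275, 0, 0, 0, 0, 0.955, 0.275, 0, 0, 0, 0],
)

```text
t: 12.5
tool_pos: [0.4889, -0.0113, 0.1653]
eef_rot: [[-0.0, -1.0, 0.0], [-1.0, 0.0, 0.0], [-0.0, -0.0, -1.0]]
contact_force: [0.2, 0.0, 1.3]
finger_gap: 0.598
grip_force: 0.0
```

Emit:
step_arm(
  deltas=[0.955, 0.275, 0, 0, 0, 0, 0.955, 0.275, 0, 0, 0, 0, 0.955, 0.275, 0, 0, 0, 0, 0.955, 0.275, 0, 0, 0, 0, 0.955, 0.275, 0, 0, 0, 0],
)

```text
t: 13.0
tool_pos: [0.4612, -0.1067, 0.1652]
eef_rot: [[-0.0, -1.0, 0.0], [-1.0, 0.0, 0.0], [-0.0, -0.0, -1.0]]
contact_force: [0.6, 0.8, -0.4]
finger_gap: 0.6
grip_force: 0.0
```

Emit:
step_arm(
  deltas=[0.955, 0.275, 0, 0, 0, 0, 0.955, 0.275, 0, 0, 0, 0, 0.955, 0.275, 0, 0, 0, 0, 0.955, 0.275, 0, 0, 0, 0, 0.955, 0.275, 0, 0, 0, 0],
)

```text
t: 13.5
tool_pos: [0.4336, -0.2021, 0.1653]
eef_rot: [[-0.0, -1.0, 0.0], [-1.0, 0.0, -0.0], [0.0, -0.0, -1.0]]
contact_force: [0.1, 0.4, -0.4]
finger_gap: 0.604
grip_force: 0.0
```

Emit:
step_arm(
  deltas=[0, 0, 0, 0, 0, 0, 0, 0, 0, 0, 0, 0],
)

```text
t: 13.7
tool_pos: [0.434, -0.2012, 0.1652]
eef_rot: [[-0.002, -1.0, 0.0], [-1.0, 0.002, 0.0], [-0.0, -0.0, -1.0]]
contact_force: [0.3, -0.1, -0.1]
finger_gap: 0.596
grip_force: 0.0
```

```bash
python3 w.py w5 .085 .433 -.2 .03
```

```text
w5 948 circle [ 0.4344 -0.2013] mean [ 0.4344 -0.2019  0.0852] ext [0.0228 0.0237 0.0073]
[ 0.4343 -0.2008  0.1652] [-0.093  0.177 -0.409 -0.    -0.985  0.092]
```

Emit:
step_arm(
  deltas=[0, 0, 0.95, 0, 0, 0, 0, 0, 0.95, 0, 0, 0, 0, 0, 0.95, 0, 0, 0, 0, 0, 0.95, 0, 0, 0, 0, 0, 0.95, 0, 0, 0],
)

```text
t: 14.25
tool_pos: [0.4349, -0.2, 0.0696]
eef_rot: [[0.001, -1.0, 0.001], [-1.0, -0.001, -0.0], [0.0, -0.001, -1.0]]
contact_force: [0.5, -0.2, -0.2]
finger_gap: 0.601
grip_force: 0.0
```

Emit:
step_arm(
  deltas=[0, 0, 0.95, 0, 0, 0, 0, 0, 0, 0, 0, 0],
)

```text
t: 14.45
tool_pos: [0.4328, -0.1997, 0.0491]
eef_rot: [[0.001, -1.0, -0.005], [-1.0, -0.001, 0.001], [-0.001, 0.005, -1.0]]
contact_force: [0.4, 0.0, -0.9]
finger_gap: 0.601
grip_force: 0.0
```

Emit:
step_arm(
  deltas=[0, 0, 0, 0, 0, 0, 0, 0, 0, 0, 0, 0, 0, 0, 0, 0, 0, 0, 0, 0, 0, 0, 0, 0, 0, 0, 0, 0, 0, 0],
  grip=1,
  newtons=40,
)

```text
t: 14.95
tool_pos: [0.4354, -0.2008, 0.0523]
eef_rot: [[0.0, -1.0, 0.002], [-1.0, -0.0, -0.001], [0.001, -0.002, -1.0]]
contact_force: [-0.3, 0.4, 6.6]
finger_gap: 0.254
grip_force: 40.3
```

Emit:
step_arm(
  deltas=[0, 0, -0.5, 0, 0, 0, 0, 0, -1, 0, 0, 0, 0, 0, -1, 0, 0, 0, 0, 0, -1, 0, 0, 0, 0, 0, -1, 0, 0, 0],
)

```text
t: 15.45
tool_pos: [0.4344, -0.2005, 0.1424]
eef_rot: [[-0.0, -1.0, 0.0], [-1.0, 0.0, 0.0], [-0.0, -0.0, -1.0]]
contact_force: [0.3, 0.0, -0.6]
finger_gap: 0.259
grip_force: 39.7
```

Emit:
step_arm(
  deltas=[0, 0, -1, 0, 0, 0, 0, 0, -0.5, 0, 0, 0, 0, 0, 0, 0, 0, 0],
)

```text
t: 15.75
tool_pos: [0.4354, -0.2007, 0.1726]
eef_rot: [[-0.0, -1.0, 0.004], [-1.0, 0.0, -0.0], [0.0, -0.004, -1.0]]
contact_force: [1.0, 0.1, -1.8]
finger_gap: 0.26
grip_force: 39.8
```

Emit:
step_arm(
  deltas=[-0.5, -0.04, 0, 0, 0, 0, -0.95, -0.04, 0, 0, 0, 0, -0.95, -0.04, 0, 0, 0, 0, -0.95, -0.04, 0, 0, 0, 0, -0.95, -0.04, 0, 0, 0, 0],
)

```text
t: 16.25
tool_pos: [0.4375, -0.1133, 0.1697]
eef_rot: [[-0.0, -1.0, -0.003], [-1.0, 0.0, 0.0], [-0.0, 0.003, -1.0]]
contact_force: [0.5, 0.8, -0.8]
finger_gap: 0.263
grip_force: 39.8
```

Emit:
step_arm(
  deltas=[-0.95, -0.04, 0, 0, 0, 0, -0.95, -0.04, 0, 0, 0, 0, -0.95, -0.04, 0, 0, 0, 0, -0.95, -0.04, 0, 0, 0, 0, -0.95, -0.04, 0, 0, 0, 0],
)

```text
t: 16.75
tool_pos: [0.4414, -0.0185, 0.1697]
eef_rot: [[0.0, -1.0, -0.003], [-1.0, -0.0, -0.0], [0.0, 0.003, -1.0]]
contact_force: [0.4, -0.2, -0.5]
finger_gap: 0.261
grip_force: 39.8
```

Emit:
step_arm(
  deltas=[-0.95, -0.04, 0, 0, 0, 0, -0.95, -0.04, 0, 0, 0, 0, -0.95, -0.04, 0, 0, 0, 0, -0.95, -0.04, 0, 0, 0, 0, -0.95, -0.04, 0, 0, 0, 0],
)

```text
t: 17.25
tool_pos: [0.4453, 0.0764, 0.1697]
eef_rot: [[0.0, -1.0, -0.003], [-1.0, -0.0, -0.001], [0.001, 0.003, -1.0]]
contact_force: [-0.2, 0.4, -0.7]
finger_gap: 0.263
grip_force: 39.8
```

Emit:
step_arm(
  deltas=[-0.95, -0.04, 0, 0, 0, 0, -0.95, -0.04, 0, 0, 0, 0, -0.95, -0.04, 0, 0, 0, 0, -0.95, -0.04, 0, 0, 0, 0, -0.95, -0.04, 0, 0, 0, 0],
)

```text
t: 17.75
tool_pos: [0.4493, 0.1711, 0.1696]
eef_rot: [[0.0, -1.0, -0.003], [-1.0, -0.0, -0.002], [0.002, 0.003, -1.0]]
contact_force: [0.3, 0.2, -0.5]
finger_gap: 0.262
grip_force: 39.8
```

Emit:
step_arm(
  deltas=[-0.45, 0, 0, 0, 0, 0, 0, 0, 0.9, 0, 0, 0, 0, 0, 0.9, 0, 0, 0, 0, 0, 0.9, 0, 0, 0, 0, 0, 0.9, 0, 0, 0],
)

```text
t: 18.25
tool_pos: [0.4497, 0.179, 0.0977]
eef_rot: [[-0.0, -1.0, -0.002], [-1.0, 0.0, -0.001], [0.001, 0.002, -1.0]]
contact_force: [-0.6, -0.1, -0.3]
finger_gap: 0.258
grip_force: 39.8
```

Emit:
step_arm(
  deltas=[0, 0, 0, 0, 0, 0, 0, 0, 0, 0, 0, 0, 0, 0, 0, 0, 0, 0],
)

```text
t: 18.55
tool_pos: [0.451, 0.1798, 0.0999]
eef_rot: [[0.0, -1.0, 0.001], [-1.0, -0.0, 0.001], [-0.001, -0.001, -1.0]]
contact_force: [-0.4, 1.4, -0.4]
finger_gap: 0.258
grip_force: 39.8
```

```bash
cat > tube.py <<'E'
from h import *
import sys
x,y=map(float,sys.argv[2:4])
f,d,K,W=cam("wrist"); save(sys.argv[1],f); w=cloud(d,K,W)[130:340,235:345].reshape(-1,3)
for lo in np.arange(.03,.14,.01):
    q=w[(w[:,2]>lo)&(w[:,2]<lo+.01)&(np.hypot(w[:,0]-x,w[:,1]-y)<.02)]
    if len(q)>40: print(lo.round(3),len(q),"cx",((q[:,0].min()+q[:,0].max())/2).round(4),"cy",(q[:,1].min()+.013).round(4),"wx",np.ptp(q[:,0]).round(4),"zmax",q[:,2].max().round(4))
s=read_state(); print(s["tool_pos"],s["contact_force"])
E
python3 tube.py w6 .4504 .1793
```

```text
0.05 174 cx 0.4502 cy 0.1792 wx 0.0256 zmax 0.06
0.06 204 cx 0.4502 cy 0.1791 wx 0.0257 zmax 0.07
0.07 226 cx 0.4503 cy 0.1791 wx 0.0257 zmax 0.0799
0.08 271 cx 0.4503 cy 0.1789 wx 0.0257 zmax 0.0899
0.09 316 cx 0.4505 cy 0.179 wx 0.0257 zmax 0.1
0.1 363 cx 0.4504 cy 0.1789 wx 0.0256 zmax 0.11
0.11 448 cx 0.4504 cy 0.1789 wx 0.024 zmax 0.12
0.12 772 cx 0.4495 cy 0.179 wx 0.0361 zmax 0.13
0.13 3215 cx 0.4496 cy 0.1797 wx 0.0364 zmax 0.14
0.14 721 cx 0.4496 cy 0.1811 wx 0.0364 zmax 0.15
[0.45107184 0.17977776 0.10000628] [ 0.32992663  0.12980659 -1.08535487]
```

Emit:
step_arm(
  deltas=[0, 0, 0.4, 0, 0, 0, 0, 0, 0.4, 0, 0, 0, 0, 0, 0.3, 0, 0, 0, 0, 0, 0.3, 0, 0, 0, 0, 0, 0, 0, 0, 0],
)

```text
t: 19.1
tool_pos: [0.4499, 0.1789, 0.07]
eef_rot: [[-0.0, -1.0, -0.002], [-1.0, 0.0, -0.001], [0.001, 0.002, -1.0]]
contact_force: [0.2, -0.4, -1.6]
finger_gap: 0.262
grip_force: 39.8
```

Emit:
step_arm(
  deltas=[0, 0, 0.3, 0, 0, 0, 0, 0, 0.3, 0, 0, 0, 0, 0, 0.13, 0, 0, 0, 0, 0, 0, 0, 0, 0, 0, 0, 0, 0, 0, 0],
)

```text
t: 19.6
tool_pos: [0.4513, 0.1799, 0.0583]
eef_rot: [[0.001, -1.0, 0.002], [-1.0, -0.001, 0.0], [-0.0, -0.002, -1.0]]
contact_force: [-3.5, -0.2, 13.4]
finger_gap: 0.257
grip_force: 41.7
```

Emit:
step_arm(
  deltas=[0, 0, -0.05, 0, 0, 0, 0, 0, 0, 0, 0, 0, 0, 0, 0, 0, 0, 0, 0, 0, 0, 0, 0, 0],
  grip=-0.2,
)

```text
t: 20.0
tool_pos: [0.4504, 0.1793, 0.0572]
eef_rot: [[-0.0, -1.0, -0.0], [-1.0, 0.0, -0.0], [0.0, 0.0, -1.0]]
contact_force: [-0.8, 0.1, 0.3]
finger_gap: 0.598
grip_force: 0.0
```

Emit:
step_arm(
  deltas=[0, 0, -0.6, 0, 0, 0, 0, 0, -1, 0, 0, 0, 0, 0, -1, 0, 0, 0, 0, 0, -1, 0, 0, 0, 0, 0, -1, 0, 0, 0],
)

```text
t: 20.5
tool_pos: [0.4504, 0.1793, 0.15]
eef_rot: [[-0.0, -1.0, -0.001], [-1.0, 0.0, -0.0], [0.0, 0.001, -1.0]]
contact_force: [-0.2, 0.8, -0.5]
finger_gap: 0.596
grip_force: 0.0
```

Emit:
step_arm(
  deltas=[0, 0, -1, 0, 0, 0, 0, 0, -1, 0, 0, 0, 0, 0, 0, 0, 0, 0],
)

```text
t: 20.8
tool_pos: [0.4521, 0.1804, 0.1921]
eef_rot: [[0.0, -1.0, 0.005], [-1.0, -0.0, 0.003], [-0.003, -0.005, -1.0]]
contact_force: [-0.5, 0.9, -0.5]
finger_gap: 0.598
grip_force: 0.0
```

```bash
python3 w.py w7 .091 .4504 .1793 .02; python3 w.py w8 .066 .5438 .1807 .02
```

```text
w7 815 circle [0.4502 0.179 ] mean [0.4502 0.1783 0.0912] ext [0.0231 0.024  0.0073]
[0.451  0.1798 0.1903] [ 0.715  0.163 -0.356 -0.    -1.049 -0.715]
w8 719 circle [0.543  0.1805] mean [0.5423 0.1799 0.0661] ext [0.0237 0.0234 0.0074]
[0.4503 0.1793 0.1892] [ 7.150e-01  1.640e-01 -3.580e-01 -1.000e-03 -1.049e+00 -7.150e-01]
```

Emit:
step_arm(
  deltas=[-0.5, -0.12, -1, 0, 0, 0, -1, -0.12, -1, 0, 0, 0, -1, -0.12, -0.5, 0, 0, 0, -1, -0.12, 0, 0, 0, 0, -1, -0.12, 0, 0, 0, 0],
  grip=-0.9,
)

```text
t: 21.4
tool_pos: [0.4621, 0.2702, 0.238]
eef_rot: [[-0.0, -1.0, -0.002], [-1.0, 0.0, -0.001], [0.001, 0.002, -1.0]]
contact_force: [0.6, -0.5, -0.1]
finger_gap: 0.948
grip_force: 0.0
```

Emit:
step_arm(
  deltas=[-1, -0.12, 0, 0, 0, 0, -1, -0.12, 0, 0, 0, 0, -1, -0.12, 0, 0, 0, 0, -1, -0.12, 0, 0, 0, 0, -1, -0.12, 0, 0, 0, 0],
)

```text
t: 21.9
tool_pos: [0.4742, 0.3708, 0.2379]
eef_rot: [[0.0, -1.0, -0.002], [-1.0, -0.0, -0.002], [0.002, 0.002, -1.0]]
contact_force: [0.2, -0.4, 0.5]
finger_gap: 0.951
grip_force: 0.0
```

Emit:
step_arm(
  deltas=[-1, -0.12, 0, 0, 0, 0, 0, 0, 0, 0, 0, 0, 0, 0, 0, 0, 0, 0],
)

```text
t: 22.2
tool_pos: [0.4764, 0.3897, 0.2379]
eef_rot: [[0.001, -1.0, -0.002], [-1.0, -0.001, -0.002], [0.002, 0.002, -1.0]]
contact_force: [-0.5, -0.6, -0.5]
finger_gap: 0.948
grip_force: 0.0
```

```bash
python3 w.py w9 .152 .477 .39 .035
```

```text
w9 3881 circle [0.4779 0.3905] mean [0.478  0.3892 0.1525] ext [0.0506 0.05   0.0077]
[0.4766 0.3892 0.2384] [ 0.948  0.352  0.029 -0.    -1.25  -0.947]
```

View pics/w9.png

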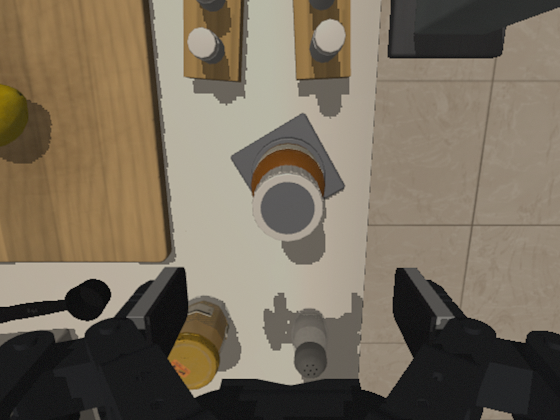

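Both tubes are seated, with tops measured at 91 and 66 mm. The cap is at (288,205) in the picture, centred between the fingers, and its top is at 152 mm as expected. I'll descend and grip it.

Emit:
step_arm(
  deltas=[-0.05, -0.06, 1, 0, 0, 0, 0, 0, 1, 0, 0, 0, 0, 0, 1, 0, 0, 0, 0, 0, 1, 0, 0, 0, 0, 0, 1, 0, 0, 0],
)

```text
t: 22.75
tool_pos: [0.4781, 0.3895, 0.1389]
eef_rot: [[-0.001, -1.0, -0.0], [-1.0, 0.001, -0.0], [0.0, 0.0, -1.0]]
contact_force: [-0.3, -0.3, 1.1]
finger_gap: 0.95
grip_force: 0.0
```

Emit:
step_arm(
  deltas=[0, 0, 0.5, 0, 0, 0, 0, 0, 0.5, 0, 0, 0, 0, 0, 0, 0, 0, 0, 0, 0, 0, 0, 0, 0],
)

```text
t: 23.15
tool_pos: [0.4785, 0.3906, 0.1202]
eef_rot: [[0.0, -1.0, 0.001], [-1.0, -0.0, 0.001], [-0.001, -0.001, -1.0]]
contact_force: [-0.5, -0.2, 0.3]
finger_gap: 0.952
grip_force: 0.0
```

Emit:
step_arm(
  deltas=[0, 0, 0, 0, 0, 0, 0, 0, 0, 0, 0, 0, 0, 0, 0, 0, 0, 0, 0, 0, 0, 0, 0, 0, 0, 0, 0, 0, 0, 0],
  grip=1,
  newtons=80,
)

```text
t: 23.65
tool_pos: [0.4784, 0.3907, 0.1205]
eef_rot: [[0.0, -1.0, 0.001], [-1.0, -0.0, 0.001], [-0.001, -0.001, -1.0]]
contact_force: [-1.0, -1.0, 3.8]
finger_gap: 0.549
grip_force: 81.3
```

```bash
python3 - <<'E'
from h import *
s=read_state(); print({k:np.round(s[k],4) for k in("t","tool_pos","contact_force","moment","finger_gap","grip_force","joint_positions")})
E
```

```text
{'t': np.float64(23.65), 'tool_pos': array([0.4784, 0.3907, 0.1205]), 'contact_force': array([-0.9826, -0.9971,  3.8363]), 'moment': array([-0.0906,  0.2801, -0.0064]), 'finger_gap': np.float64(0.5489), 'grip_force': np.float64(81.2867), 'joint_positions': array([ 9.467e-01,  4.456e-01, -1.351e-01,  3.000e-04, -9.886e-01,
       -9.466e-01])}
```

Emit:
step_arm(
  deltas=[0, 0, 0.2, 0, 0, 0, 0, 0, 0.17, 0, 0, 0, 0, 0, 0, 0, 0, 0, 0, 0, 0, 0, 0, 0],
)

```text
t: 24.05
tool_pos: [0.4785, 0.3908, 0.1138]
eef_rot: [[0.001, -1.0, 0.001], [-1.0, -0.001, 0.001], [-0.001, -0.001, -1.0]]
contact_force: [-2.7, -0.8, 9.2]
finger_gap: 0.55
grip_force: 81.9
```

Emit:
step_arm(
  deltas=[0, 0, 0.05, 0, 0, 0, 0, 0, 0, 0, 0, -0.5, 0, 0, 0, 0, 0, -0.7, 0, 0, 0, 0, 0, -0.7, 0, 0, 0, 0, 0, 0],
)

```text
t: 24.55
tool_pos: [0.479, 0.3913, 0.1133]
eef_rot: [[0.284, -0.959, 0.003], [-0.959, -0.284, 0.002], [-0.001, -0.003, -1.0]]
contact_force: [-1.8, -0.3, 9.8]
finger_gap: 0.547
grip_force: 81.8
```

Emit:
step_arm(
  deltas=[0, 0, 0, 0, 0, -0.7, 0, 0, 0, 0, 0, -0.7, 0, 0, 0, 0, 0, -0.7, 0, 0, 0, 0, 0, -0.7, 0, 0, 0, 0, 0, 0],
)

```text
t: 25.05
tool_pos: [0.4787, 0.3914, 0.1132]
eef_rot: [[0.65, -0.76, 0.002], [-0.76, -0.65, 0.002], [-0.0, -0.003, -1.0]]
contact_force: [-3.1, 0.3, 9.0]
finger_gap: 0.549
grip_force: 81.8
```

Emit:
step_arm(
  deltas=[0, 0, 0, 0, 0, -0.7, 0, 0, 0, 0, 0, -0.7, 0, 0, 0, 0, 0, -0.7, 0, 0, 0, 0, 0, -0.5, 0, 0, 0, 0, 0, 0],
)

```text
t: 25.55
tool_pos: [0.4785, 0.3914, 0.1132]
eef_rot: [[0.89, -0.456, 0.002], [-0.456, -0.89, 0.002], [0.001, -0.003, -1.0]]
contact_force: [-4.4, -0.1, 9.1]
finger_gap: 0.553
grip_force: 81.8
```

```bash
python3 - <<'E'
from h import *
s=read_state(); print({k:np.round(s[k],4) for k in("t","tool_pos","contact_force","moment","finger_gap","grip_force","joint_positions")})
f,d,K,W=cam("wrist"); save("w10",f)
E
```

```text
{'t': np.float64(25.55), 'tool_pos': array([0.4785, 0.3914, 0.1132]), 'contact_force': array([-4.4398, -0.0913,  9.1256]), 'moment': array([-0.0623,  1.0838,  0.0491]), 'finger_gap': np.float64(0.5526), 'grip_force': np.float64(81.8163), 'joint_positions': array([ 9.472e-01,  4.530e-01, -1.435e-01,  5.000e-04, -9.715e-01,
        1.497e-01])}
```

Emit:
step_arm(
  deltas=[0, 0, -0.25, 0, 0, 0, 0, 0, -0.25, 0, 0, 0, 0, 0, -0.2, 0, 0, 0, 0, 0, 0, 0, 0, 0],
)

```text
t: 26.0
tool_pos: [0.4781, 0.3901, 0.1249]
eef_rot: [[0.889, -0.458, -0.0], [-0.458, -0.889, -0.0], [-0.0, 0.0, -1.0]]
contact_force: [-0.2, -0.3, -0.6]
finger_gap: 0.547
grip_force: 82.0
```

Emit:
step_arm(
  deltas=[0, 0, -0.5, 0, 0, 0, 0, 0, -0.6, 0, 0, 0, 0, 0, -0.6, 0, 0, 0, 0, 0, -0.6, 0, 0, 0, 0, 0, -0.6, 0, 0, 0],
)

```text
t: 26.5
tool_pos: [0.4782, 0.3904, 0.1846]
eef_rot: [[0.889, -0.458, 0.0], [-0.458, -0.889, 0.001], [0.0, -0.001, -1.0]]
contact_force: [-0.6, -0.4, -0.5]
finger_gap: 0.547
grip_force: 82.5
```

Emit:
step_arm(
  deltas=[0, 0, -0.1, 0, 0, 0, 0, 0, 0, 0, 0, 0, 0, 0, 0, 0, 0, 0, 0, 0, 0, 0, 0, 0, 0, 0, 0, 0, 0, 0],
)

```text
t: 27.0
tool_pos: [0.478, 0.3902, 0.1845]
eef_rot: [[0.889, -0.458, -0.001], [-0.458, -0.889, -0.001], [-0.0, 0.001, -1.0]]
contact_force: [-1.2, -0.2, -0.1]
finger_gap: 0.549
grip_force: 82.5
```

```bash
python3 - <<'E'
from h import *
s=read_state(); print(s["tool_pos"],s["contact_force"],s["grip_force"],s["t"])
f,d,K,W=cam("side"); save("s2",cv2.resize(f[110:330,180:400],None,fx=2.6,fy=2.6))
f,d,K,W=cam("wrist"); save("w11",f); P=cloud(d,K,W)
q=P[(np.hypot(P[...,0]-.478,P[...,1]-.39)<.027)&(P[...,2]>.205)&(P[...,2]<.23)]; print(len(q),q.mean(0),np.ptp(q,axis=0))
if len(q)>50:
    t=q[np.abs(q[:,2]-np.median(q[:,2]))<.004]; A=np.c_[t[:,:2],np.ones(len(t))]; print("plane",np.linalg.lstsq(A,t[:,2],rcond=None)[0],t.mean(0),cv2.minEnclosingCircle(t[:,:2].astype(np.float32)))
f,d,K,W=cam("top"); P=cloud(d,K,W)
for x,y,h in((.5425,.1815,.066),(.4485,.1805,.091),(.425,-.115,.045),(.452,.577,.088),(.577,.571,.09)):
    q=P[(np.abs(P[...,2]-h)<.006)&(np.hypot(P[...,0]-x,P[...,1]-y)<.03)]; print((x,y,h),len(q),q.mean(0).round(4) if len(q) else "")
E
```

```text
[0.4779578  0.39016815 0.18445189] [-1.22491817 -0.16080403 -0.10848986] 82.54800549591891 27.0
12731 [0.48030793 0.38903222 0.21599973] [0.05071496 0.05350564 0.02499855]
plane [-0.00797089  0.00330823  0.21840947] [0.47947249 0.3894836  0.21587615] ((0.47831952571868896, 0.38980719447135925), 0.0268977303057909)
(0.5425, 0.1815, 0.066) 54 [0.5407 0.1817 0.065 ]
(0.4485, 0.1805, 0.091) 60 [0.4481 0.1794 0.0897]
(0.425, -0.115, 0.045) 44 [ 0.4243 -0.1163  0.042 ]
(0.452, 0.577, 0.088) 50 [0.4551 0.5742 0.0864]
(0.577, 0.571, 0.09) 142 [0.5664 0.5779 0.0882]
```

View pics/s2.png

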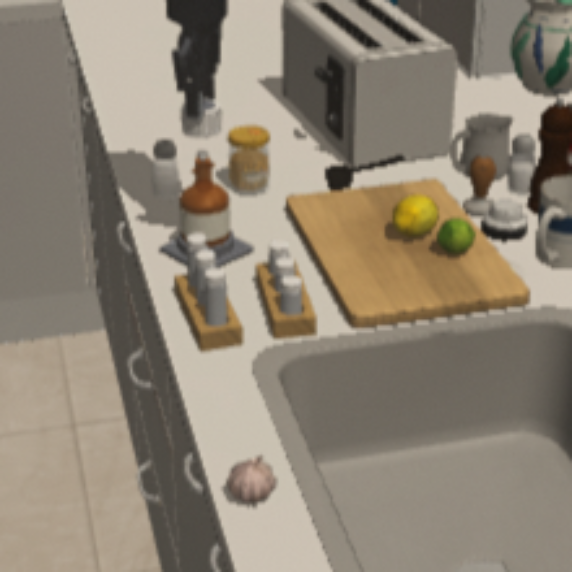

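View pics/w11.png

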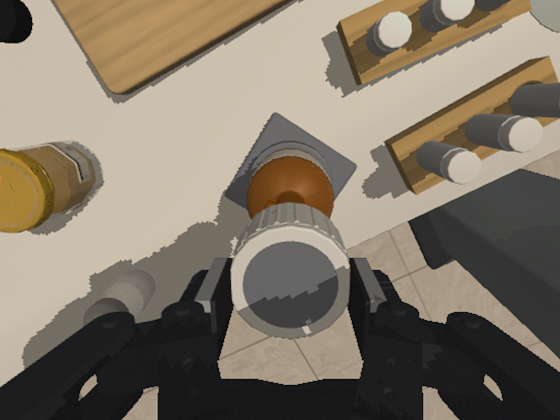

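The side view shows the cap (202,120) held above the open neck (204,160) and both racks full. The wrist view shows the cap level at (290,283), and the bystanders stand where they were. I'm handing in the job.

```bash
python3 -c "
from bench import arm
print(arm.close_job())"
```

```text
the job is handed in; nothing more can be done
None
```

The job is handed in: both tubes are seated in their matching racks, and the cap is off and held level, about 3.5 cm clear above the open bottle. The garlic, salt shaker and honey jar were not touched. It took about 27 s of the 62 s allowed.

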